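# Post the failed counterweight plate into the reject box

### The arm

A 6-joint arm with a two-finger parallel gripper is mounted at the origin on the work surface. World frame = base frame: x ahead of the robot, y to its left, z up, the work surface at z = 0. Lengths are in m, angles in rad, forces in N, time in s.
With the tool pointing down it reaches from about 0.3 to 0.85 m from the base axis. Payload 4.2 kg.
Tool frame: the origin (TCP) lies between the finger pads; the fingertips stand 22 mm ahead of it and the grasp point (between the pads) lies 3 mm ahead of it (bot.tip_extent is the distance from the TCP to the fingertips, in m); x points along the fingers, z is the direction in which the jaws open and shut, and the axes are right-handed (so a half turn about x gives the same grasp; the last joint's range is limited). The gripper opens to 91 mm and grips with 3 to 60 N. Pads are 32 mm wide; open, the fingers measure 118 mm over their backs; the gripper's body (76 mm by 178 mm) begins 60 mm behind the grasp point.
Start: joints at [1.275, 0.32, 1.565, -0, 1.257, -0.02], TCP at [0.157, 0.553, 0.236] pointing down, gripper open.
Joint ranges: [-3.11, 3.11], [-0.84, 2.01], [0.21, 2.61], [-1.34, 4.49], [0.05, 2.63], [-2.56, 2.56]. Speed limits (rad/s): [2.57, 2.57, 3.14, 3.14, 3.14, 3.14].

### API

Orientations are given as [roll, pitch, yaw] about the fixed x, y, z axes, in that order (R = Rz(yaw) Ry(pitch) Rx(roll)).
In Python, from cell import bot gives the robot as it stands.
- The arm moves only by the tool send_rows, never from a script. Its argument "targets" is a list of rows, each a list of 3 entries, a list of its own where there are three numbers: the shift along the world's x, y, z normalised to -1 to 1, where 1 is 0.08 m, then the turn about the world's z normalised to -1 to 1, where 1 is 30 degrees, then the gripper command: -1 is shut, 1 is fully open, values between are in proportion. In form: [[[tx, ty, tz], spin, hand], ...]. A call has 1 to 10 rows; each row shifts and turns the commanded pose from where the row before left it; what a row does not reach is not made up. A row lasts 1/12 s, in which the tool goes at most 41.7 mm and 7.16 degrees, less where a joint would pass 70% of its speed; a pose out of reach is approached as far as the arm can. A call with a number of a shift or a turn outside -1 to 1 is refused whole. A call with a gripper value outside its range is refused whole. The fingers move at their own pace and stop on an object; the grip force is fixed at half the most. Time passes only in rows, so rows that do not move let the fingers close. It gives the time, the measured TCP pose, the force and the opening at its end, in the units of the state.
- bot.get_state(): the state, without advancing time (a new reading comes with each control period).
- bot.snapshot(name): name is "side" or "top" or "wrist"; returns a dict with "color" (480x640x3 uint8, red, green, blue), "fx", "fy", "cx", "cy" (pixels), "k1" (the pictures are not rectified: a ray, as slopes to the right and down, at radius r is drawn at 1 + k1 r^2 times it, then the intrinsics apply), "position" and "orientation" of the camera in the world; the wrist camera has in their place "T_tool_cam" (4x4, takes a point from camera to tool coordinates, whose origin is the TCP and whose axes are the tool frame's). Camera axes: x right, y down, z forward; pixel columns grow to the right and rows downward; lengths in m; the calibration is good to about 2 mm. A picture is of the moment at which its call begins: read the wrist's pose just before it. There is no depth.
- bot.close_job(): hands the job in, once; it reports no verdict.
The state is a dict: "time": time; "q": joint angles; "dq": joint speeds; "joint_torque": joint torques, N m; "eef_pos": TCP position; "ee_rot": TCP orientation; "wrist_force": force on the tool from outside, world axes, zero at the start; "moment": the same for the moment, N m; "opening": finger opening in m.
Only numpy, scipy, OpenCV 4.12 (cv2) and the standard library are available. Lean on these libraries where they do the work, as an engineer would, in place of code of your own. Each camera call takes 0.05 s, during which the arm holds its last target.

### The job

One of the three counterweight plates standing in the blue rack has failed its check: the one with the red band. Lift it out, lay it down flat on the bench and let go, then take it again the flat way and post it lengthways through the sprung yellow flap of the red reject box, so that it is wholly inside and the flap snaps shut behind it. Leave the two green-banded plates, the pulley and the flange where they are.

Things in the scene. Friction and masses are not known exactly. Their poses are not given: they have to be found in the camera images.
- plate_red_center (a point): centre of the plate to post: aluminium bar 140 mm long (x axis), 20 mm thick (y axis), 60 mm wide (z axis, upright while in the rack), about 0.44 kg, red band 34 mm wide round its middle, dark plugged bolt holes near both ends. It starts standing on its long 20 mm edge in the rack. Either face may go up and either end first
- plate_green_a_center (a point): centre of a passed plate, same size and axes, green band; stands in the rack and stays there
- plate_green_b_center (a point): centre of the other passed plate, same size and axes, green band; stands in the rack and stays there
- rack: fixed blue rack base 150 x 200 x 10 mm, origin at the centre of its underside. Plates stand on it (their tops 70 mm above the bench), length along its x, side by side along its y at 75 mm pitch, each between two black rails 24 mm apart whose tops are 24 mm above the bench
- reject_box: fixed red steel box 260 long (x) x 160 wide (y) x 189 mm high, clear top; origin at the centre of its underside. Its front, with the slot, faces its own -x; things are pushed in along +x. Front wall 4 mm thick; right behind it a polished chute falls at 40 degrees, so a plate whose centre is past the wall tips down and slides in when let go
- slot (a point): centre of the posting slot, in the plane of the box's outer front face; axes as the box's. Opening 78 mm wide (y) by 38 mm high, lower edge 120 mm, upper edge 158 mm above the bench: the plate passes only when about flat. A steel sill 90 mm wide, 25 mm deep stands out in front, level with the lower edge
- flap (a joint): yellow flap just behind the slot, hinged along the slot's upper edge, swings inward; radians, 0 = shut, 1.45 = fully open. A spring shuts it: it takes about 1.2 N at its lower edge to start, about 2 N when wide open
- pulley: loose steel belt pulley, 72 mm diameter, 42 mm high, bystander; origin at the centre of its underside
- flange: loose aluminium hub flange, 90 mm diameter, 34 mm high, bystander; origin at the centre of its underside

How it is judged:
By the outcome, as a careful person would: the job done as asked, in the order asked, and still so for the second after the job is handed in, with the robot touching nothing.
It also fails if it takes over 70 s, if anything falls off the work surface, if the arm or the gripper's body presses on something with over 40 N, if the wrist force passes 120 N, or if a joint passes its speed limit or range.

## Working session

There is one attempt and no reset: what is moved stays moved. The work goes in short steps, Python scripts to look and compute and a tool call to move; the robot and the scene stay as the last step left them, time stands still between calls to the robot, and variables do not carry over. Pictures are saved under pics/ and viewed, and the job is handed in when it is done.

Besides the shell and the picture viewer there is one more tool, called after ">>>" as name(argument=value, ...) on one line, values as JSON. send_rows: Moves the arm, as the interface text tells. Its arguments: {"type":"object","properties":{"targets":{"type":"array"}},"required":["targets"]}

```bash
ls; mkdir -p pics; python3 - <<'E'
from cell import bot
import cv2
s=bot.get_state()
print({k:s[k] for k in ('time','q','eef_pos','ee_rot','wrist_force','opening')})
for n in ('side','top','wrist'):
    d=bot.snapshot(n)
    cv2.imwrite(f'pics/{n}0.png',d['color'][:,:,::-1])
    print(n,{k:v for k,v in d.items() if k!='color'})
E
```

```text
pics
{'time': 0.0, 'q': array([ 1.27500578e+00,  3.20318641e-01,  1.56569091e+00, -2.16519550e-05,
        1.25735664e+00, -1.99988150e-02]), 'eef_pos': array([0.15644835, 0.55282942, 0.23510026]), 'ee_rot': array([ 3.13320014,  1.56902267, -1.85497387]), 'wrist_force': array([-0.02327751, -0.62435897,  0.6072064 ]), 'opening': 0.09129598440319081}
side {'fx': 472.110079222128, 'fy': 472.110079222128, 'cx': 322.0657955563977, 'cy': 240.84177656264575, 'k1': -0.11788618859163147, 'position': array([0.48021969, 0.89940373, 0.756234  ]), 'orientation': array([-2.20879738,  0.01745937, -3.04405467])}
top {'fx': 462.2218343540863, 'fy': 462.2218343540863, 'cx': 306.08344529486857, 'cy': 238.3057777834158, 'k1': -0.032478755920985064, 'position': array([0.43569677, 0.01892555, 0.98828633]), 'orientation': array([-3.02099025,  0.00394915, -1.58188902])}
wrist {'fx': 338.73550135851235, 'fy': 338.73550135851235, 'cx': 318.6321105004498, 'cy': 234.72068917728703, 'k1': -0.06207978974996473, 'T_tool_cam': array([[ 2.10719973e-04, -2.80771318e-01,  9.59774673e-01,
        -1.47413511e-01],
       [ 4.67653510e-04, -9.59774562e-01, -2.80771388e-01,
         7.92215696e-02],
       [ 9.99999868e-01,  5.08006134e-04, -7.09399777e-05,
        -1.68408297e-03],
       [ 0.00000000e+00,  0.00000000e+00,  0.00000000e+00,
         1.00000000e+00]])}
```

View pics/top0.png

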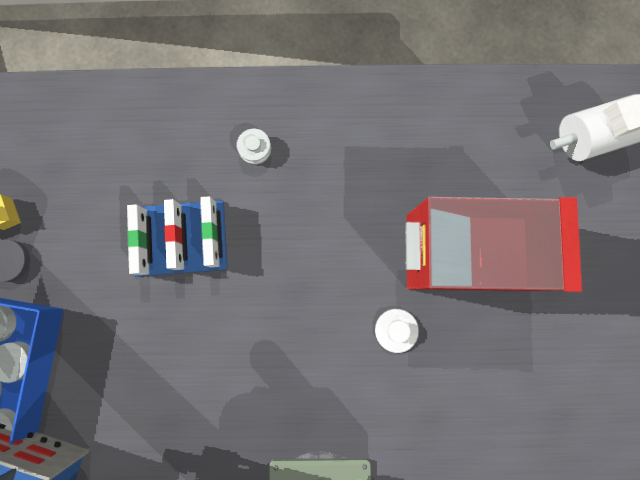

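View pics/side0.png

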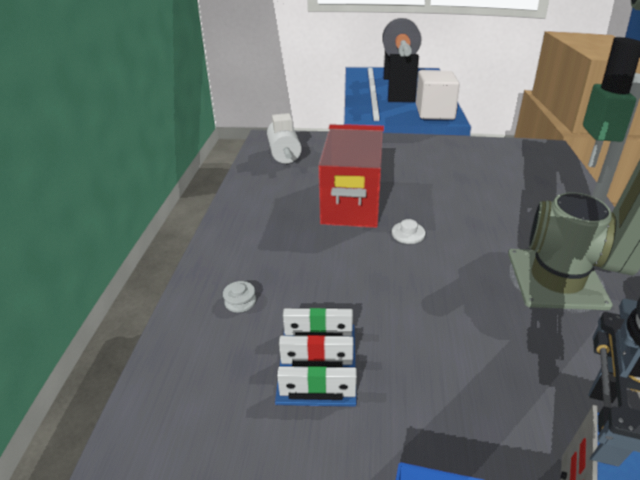

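View pics/wrist0.png

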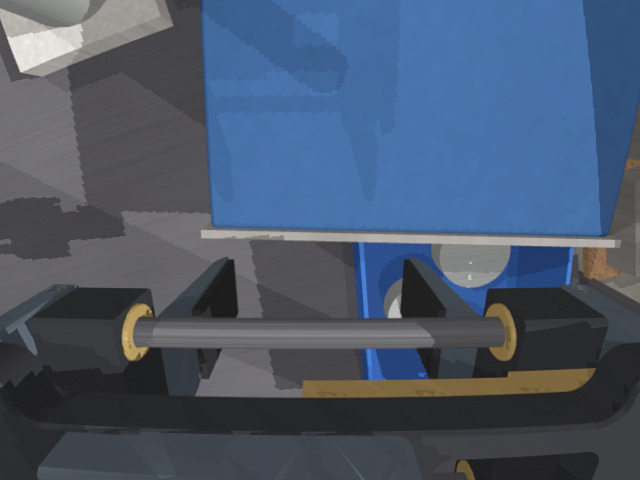

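```bash
cat > h.py <<'E'
import numpy as np, cv2
from scipy.spatial.transform import Rotation as Ro
from cell import bot
def cam(name,st=None):
    d=bot.snapshot(name)
    K=np.array([[d['fx'],0,d['cx']],[0,d['fy'],d['cy']],[0,0,1]]); D=np.array([d['k1'],0,0,0,0.])
    if 'position' in d:
        R=Ro.from_euler('xyz',d['orientation']).as_matrix(); p=np.array(d['position'])
    else:
        T=np.eye(4); T[:3,:3]=Ro.from_euler('xyz',st['ee_rot']).as_matrix(); T[:3,3]=st['eef_pos']
        T=T@d['T_tool_cam']; R=T[:3,:3]; p=T[:3,3]
    return d['color'],K,D,R,p
def proj(P,c):
    _,K,D,R,p=c
    rv=cv2.Rodrigues(R.T)[0]
    return cv2.projectPoints(np.atleast_2d(np.asarray(P,float)),rv,-R.T@p,K,D)[0][:,0]
def onz(uv,z,c):
    _,K,D,R,p=c
    n=cv2.undistortPoints(np.array(uv,float).reshape(-1,1,2),K,D)[:,0]
    r=np.c_[n,np.ones(len(n))]@R.T
    return p+r*((z-p[2])/r[:,2])[:,None]
def crop(c,u0,v0,w,h,k,fn):
    im=cv2.resize(c[0][v0:v0+h,u0:u0+w,::-1],None,fx=k,fy=k,interpolation=cv2.INTER_CUBIC)
    cv2.imwrite(fn,im)
E
python3 - <<'E'
from h import *
s=bot.get_state(); print(Ro.from_euler('xyz',s['ee_rot']).as_matrix().round(3))
t=cam('top'); sd=cam('side')
crop(t,115,185,125,100,6,'pics/t_rack.png')
crop(t,395,185,200,120,4,'pics/t_box.png')
crop(sd,265,295,105,115,5,'pics/s_rack.png')
crop(sd,310,115,85,115,5,'pics/s_box.png')
E
```

```text
[[-0.    -0.962  0.272]
 [-0.001  0.272  0.962]
 [-1.     0.    -0.001]]
```

View pics/t_rack.png

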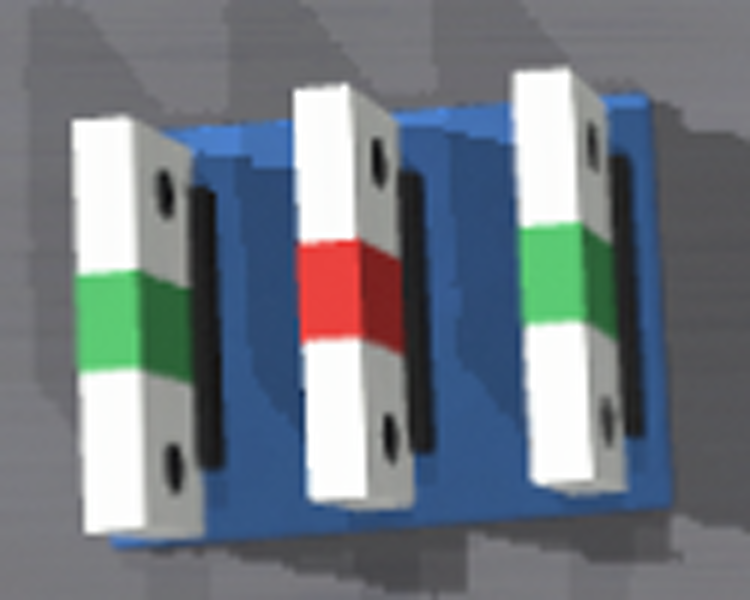

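View pics/t_box.png

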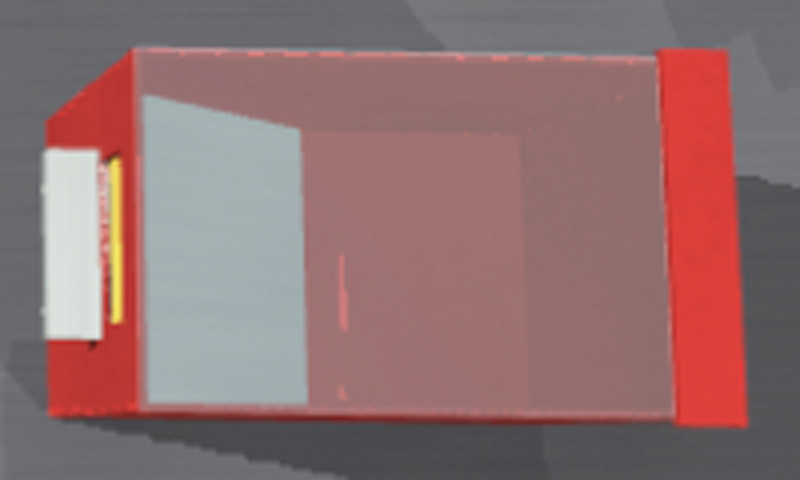

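View pics/s_rack.png

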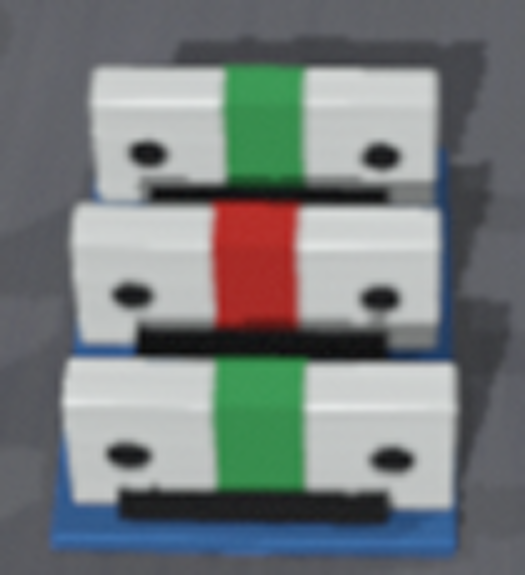

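View pics/s_box.png

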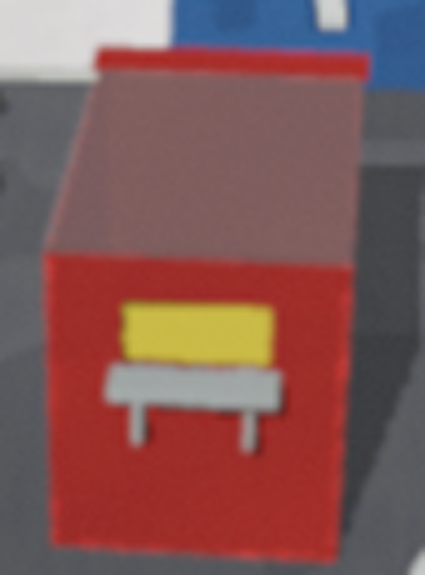

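```bash
python3 - <<'E'
from h import *
t=cam('top'); sd=cam('side')
f=lambda L,u0,v0,k:[((u+.5)/k-.5+u0,(v+.5)/k-.5+v0) for u,v in L]
pr=lambda n,a:print(n,(a[:,:2]*1000).round(1).tolist())
a=onz(f([(293,90),(350,83),(367,498),(310,498)],115,185,6),.07,t); pr('red top(t)',a); print('mean',a.mean(0), 'yaw',np.degrees(np.arctan2(*(a[0]-a[3])[[1,0]])),np.degrees(np.arctan2(*(a[1]-a[2])[[1,0]])))
b=onz(f([(72,121),(131,118),(146,530),(86,535)],115,185,6),.07,t); pr('greenL',b);print(b.mean(0))
b=onz(f([(513,73),(571,67),(593,484),(534,486)],115,185,6),.07,t); pr('greenR',b);print(b.mean(0))
# red top in side: near top edge of face and back edge
b=onz(f([(78,203),(440,208)],265,295,5),.07,sd); pr('red top back edge(s)?',b)
b=onz(f([(72,236),(440,240)],265,295,5),.07,sd); pr('red top front edge(s)?',b)
pr('boxtop t',onz(f([(133,48),(140,410),(747,425),(730,50)],395,185,4),.189,t))
pr('sill t',onz(f([(45,150),(100,150),(102,338),(45,340)],395,185,4),.12,t))
pr('boxtop s',onz(f([(45,255),(353,265),(369,78),(97,70)],310,115,5),.189,sd))
pr('boxbot s',onz(f([(53,545),(337,560)],310,115,5),0,sd))
pr('sill back s',onz(f([(110,365),(283,372)],310,115,5),.12,sd))
pr('pul/flange t',onz([(254,146),(397,331)],.02,t))
E
```

```text
red top(t) [[629.6, 310.2], [631.7, 290.8], [491.2, 281.8], [491.4, 300.9]]
mean [0.560999   0.29591836 0.07      ] yaw 3.867152487303055 3.6828780368048895
greenL [[619.9, 385.4], [620.7, 365.2], [481.3, 355.6], [479.9, 375.7]]
[0.5504582 0.3704613 0.07     ]
greenR [[634.4, 235.5], [636.3, 215.8], [495.1, 206.5], [494.6, 226.1]]
[0.56511139 0.22095663 0.07      ]
red top back edge(s)? [[633.3, 290.4], [493.7, 281.5]]
red top front edge(s)? [[632.8, 307.3], [492.9, 297.6]]
boxtop t [[604.2, -194.6], [445.4, -190.9], [435.2, -455.6], [600.8, -461.6]]
sill t [[569.8, -168.9], [569.5, -195.1], [480.1, -192.5], [479.5, -165.6]]
boxtop s [[605.3, -185.0], [447.0, -184.8], [436.5, -423.9], [598.9, -425.0]]
boxbot s [[605.9, -195.7], [445.8, -192.6]]
sill back s [[572.7, -193.3], [480.4, -192.4]]
pul/flange t [[755.9, 132.1], [358.2, -164.0]]
```

>>> send_rows(targets=[[[0, 0, 0.3], 0, 0.2], [[0, 0, 0.4], 0, 0.2], [[0.2, -0.1, 0.2], 0, 0.2], [[0.38, -0.24, 0], 0.05, 0.2], [[0.38, -0.24, 0], 0.05, 0.2], [[0.38, -0.24, 0], 0.05, 0.2], [[0.38, -0.24, 0], 0.05, 0.2], [[0.38, -0.24, 0], 0.05, 0.2], [[0.38, -0.24, 0], 0.05, 0.2], [[0.38, -0.24, 0], 0.05, 0.2]])

```text
time: 1.18
eef_pos: [0.3866, 0.4097, 0.3081]
ee_rot: [-0.307, 1.57, 1.173]
wrist_force: [0.9, 0.9, -0.7]
opening: 0.0547
```

>>> send_rows(targets=[[[0.38, -0.24, 0], 0.05, 0.2], [[0.38, -0.24, 0], 0.05, 0.2], [[0.38, -0.24, 0], 0.05, 0.2], [[0.38, -0.24, 0], 0.05, 0.2], [[0.38, -0.24, 0], 0.05, 0.2], [[0.25, -0.23, 0], 0.05, 0.2], [[0.05, -0.2, 0], 0.05, 0.2], [[0, 0, 0], 0, 0.2], [[0, 0, 0], 0, 0.2]])

```text
time: 1.93
eef_pos: [0.5616, 0.28, 0.3078]
ee_rot: [0.745, 1.57, 2.404]
wrist_force: [-1.0, -0.1, -0.4]
opening: 0.0547
```

```bash
cat > w.py <<'E'
from h import *
import sys
s=bot.get_state(); R=Ro.from_euler('xyz',s['ee_rot']).as_matrix()
print(s['time'],'pos',s['eef_pos'].round(4),'jaw',np.degrees(np.arctan2(R[1,2],R[0,2])).round(2),'down',R[:,0].round(4),'F',s['wrist_force'].round(1),'M',s['moment'].round(2),'op',round(s['opening'],4),'q',s['q'].round(2))
for n in sys.argv[2:]:
    c=cam(n,s); cv2.imwrite(f'pics/{n}{sys.argv[1]}.png',c[0][:,:,::-1])
E
python3 w.py 1 wrist
```

```text
1.9333 pos [0.5616 0.28   0.3078] jaw 95.07 down [-6.e-04  6.e-04 -1.e+00] F [-1.  -0.1 -0.4] M [ 0.04  0.04 -0.01] op 0.0547 q [ 0.44  0.37  1.31  0.    1.46 -1.22]
```

View pics/wrist1.png

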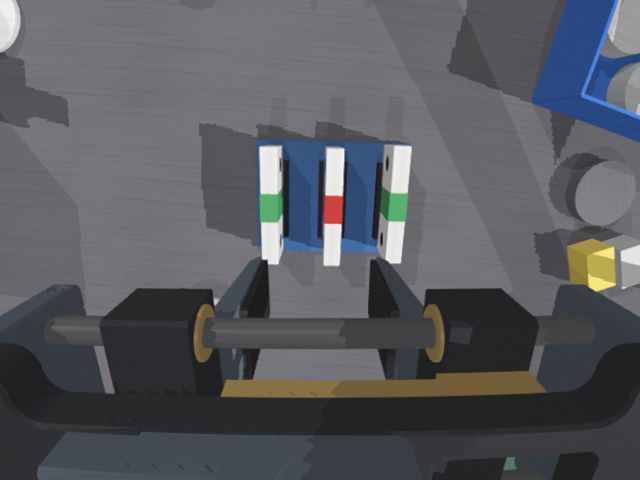

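```bash
python3 - <<'E'
from h import *
s=bot.get_state(); w=cam('wrist',s)
crop(w,250,130,170,145,4,'pics/w1c.png')
a=onz([(325,148),(343,148),(340,265),(323,265)],.07,w);print((a*1000).round(1),a.mean(0))
E
```

```text
[[493.6 280.2  70. ]
 [491.8 300.1  70. ]
 [629.8 311.6  70. ]
 [631.6 291.   70. ]] [0.56170308 0.29572281 0.07      ]
```

View pics/w1c.png

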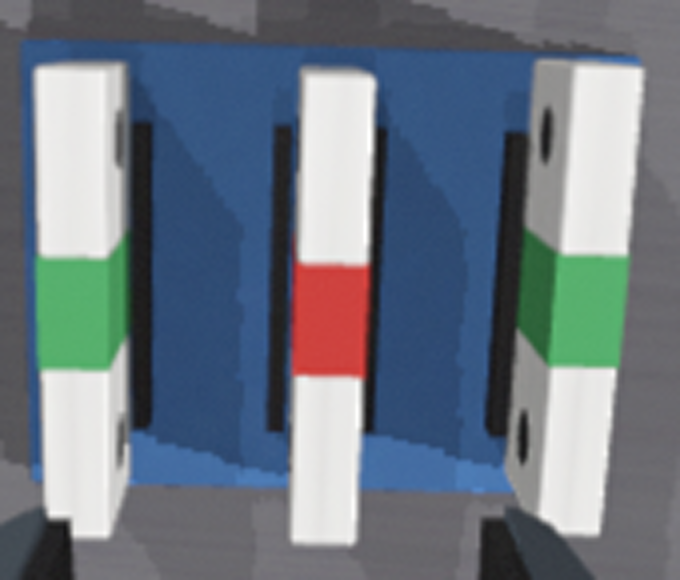

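>>> send_rows(targets=[[[0, 0.1, -0.1], -0.033, 0.2], [[0, 0.096, -0.3], 0, 0.2], [[0, 0, -0.4], 0, 0.2], [[0, 0, -0.4], 0, 0.2], [[0, 0, -0.4], 0, 0.2], [[0, 0, -0.4], 0, 0.2], [[0, 0, -0.3], 0, 0.2], [[0, 0, -0.2], 0, 0.2], [[0, 0, 0], 0, 0.2]])

```text
time: 2.78
eef_pos: [0.5582, 0.2964, 0.1041]
ee_rot: [1.911, 1.563, -2.726]
wrist_force: [-0.6, 0.1, 0.0]
opening: 0.0546
```

```bash
python3 w.py 2 wrist side
```

```text
2.7833 pos [0.5582 0.2964 0.1041] jaw 94.3 down [-0.0072 -0.0032 -1.    ] F [-0.6  0.1  0. ] M [ 0.06  0.04 -0.02] op 0.0546 q [ 0.47  0.51  1.6   0.    1.03 -1.18]
```

View pics/wrist2.png

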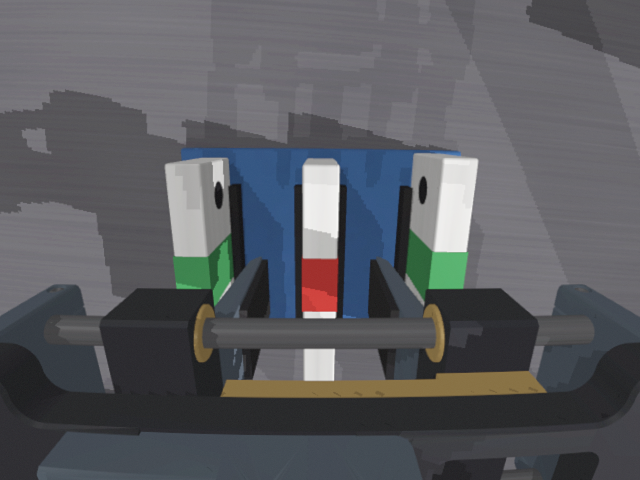

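>>> send_rows(targets=[[[0, 0, -0.1], 0, 0.2], [[0, 0, -0.2], 0, 0.2], [[0, 0, -0.2], 0, 0.2], [[0, 0, -0.1], 0, 0.2], [[0, 0, 0], 0, 0.2], [[0, 0, 0], 0, 0.2], [[0, 0, 0], 0, 0.2]])

```text
time: 3.47
eef_pos: [0.5622, 0.2967, 0.0613]
ee_rot: [-1.129, 1.568, 0.515]
wrist_force: [0.0, 1.0, -0.2]
opening: 0.0548
```

```bash
python3 w.py 3 wrist side
```

```text
3.4667 pos [0.5622 0.2967 0.0613] jaw 94.21 down [ 0.0022  0.0012 -1.    ] F [ 0.   1.  -0.2] M [-0.01  0.01 -0.02] op 0.0548 q [ 0.47  0.56  1.65  0.    0.93 -1.18]
```

View pics/side3.png

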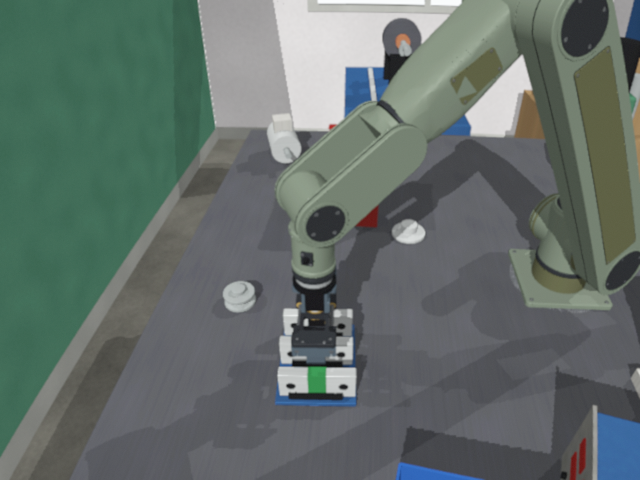

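>>> send_rows(targets=[[[0, 0, 0], 0, -1], [[0, 0, 0], 0, -1], [[0, 0, 0], 0, -1], [[0, 0, 0], 0, -1], [[0, 0, 0], 0, -1], [[0, 0, 0], 0, -1]])

```text
time: 4.07
eef_pos: [0.5614, 0.2963, 0.06]
ee_rot: [-0.237, 1.57, 1.408]
wrist_force: [-0.2, 0.4, -0.5]
opening: 0.0199
```

>>> send_rows(targets=[[[0, 0, 0.1], 0, -1], [[0, 0, 0.2], 0, -1], [[0, 0, 0.3], 0, -1], [[0, 0, 0.3], 0, -1], [[0, 0, 0.3], 0, -1], [[0, 0, 0.2], 0, -1], [[0, 0, 0.1], 0, -1], [[0, 0, 0], 0, -1]])

```text
time: 4.73
eef_pos: [0.562, 0.2964, 0.1818]
ee_rot: [-1.172, 1.568, 0.472]
wrist_force: [0.2, -0.1, -4.2]
opening: 0.0199
```

```bash
python3 w.py 4 wrist side
```

```text
4.7333 pos [0.562  0.2964 0.1818] jaw 94.21 down [ 0.0028  0.0014 -1.    ] F [ 0.2 -0.1 -4.2] M [ 0.06  0.07 -0.02] op 0.0199 q [ 0.47  0.45  1.5   0.    1.19 -1.18]
```

View pics/wrist4.png

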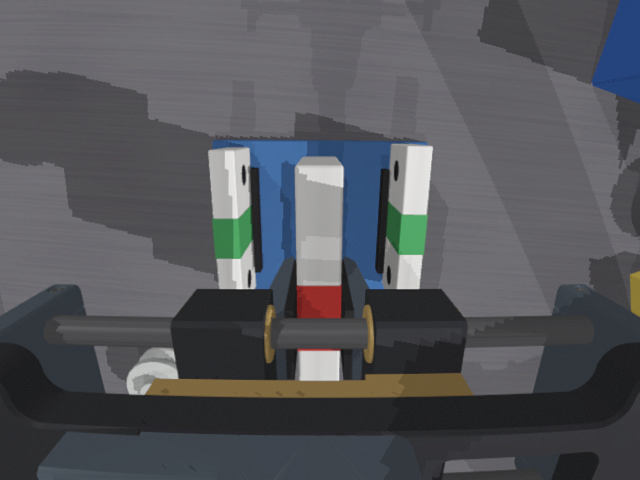

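View pics/side4.png

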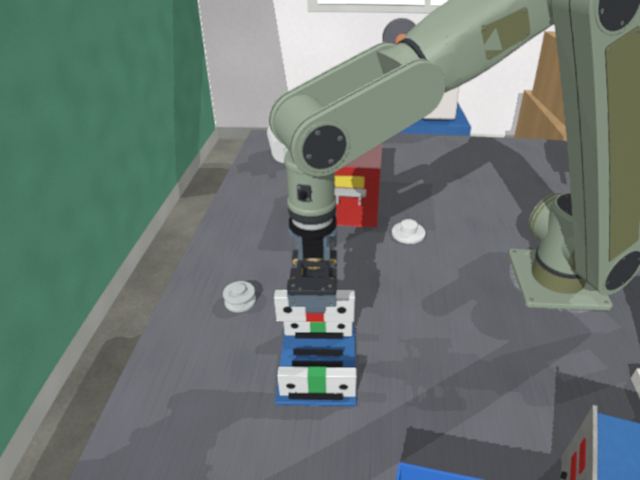

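>>> send_rows(targets=[[[-0.05, -0.2, 0], 0, -1], [[-0.1, -0.35, 0], 0, -1], [[-0.1, -0.4, 0], 0, -1], [[-0.1, -0.4, 0], 0, -1], [[-0.1, -0.4, 0], 0, -1], [[-0.1, -0.4, 0], 0, -1], [[-0.1, -0.4, 0], 0, -1], [[-0.1, -0.3, 0], 0, -1], [[0, -0.1, 0], 0, -1], [[0, 0, -0.2], 0, -1]])

```text
time: 5.67
eef_pos: [0.5021, 0.0583, 0.165]
ee_rot: [-1.692, 1.567, -0.051]
wrist_force: [0.3, 0.0, -4.1]
opening: 0.0199
```

>>> send_rows(targets=[[[0, 0, -0.3], 0, -1], [[0, 0, -0.3], 0, -1], [[0, 0, -0.3], 0, -1], [[0, 0, -0.25], 0, -1], [[0, 0, -0.15], 0, -1], [[0, 0, 0], 0, -1], [[0, 0, 0], 0, -1]])

```text
time: 6.25
eef_pos: [0.5006, 0.0603, 0.0587]
ee_rot: [1.523, 1.568, -3.116]
wrist_force: [0.4, 0.3, -3.5]
opening: 0.0196
```

```bash
python3 w.py 5 side
```

```text
6.25 pos [0.5006 0.0603 0.0587] jaw 94.22 down [-3.3e-03 -1.0e-04 -1.0e+00] F [ 0.4  0.3 -3.5] M [-0.01 -0.01  0.  ] op 0.0196 q [ 0.1   0.4   1.96  0.    0.79 -1.55]
```

View pics/side5.png

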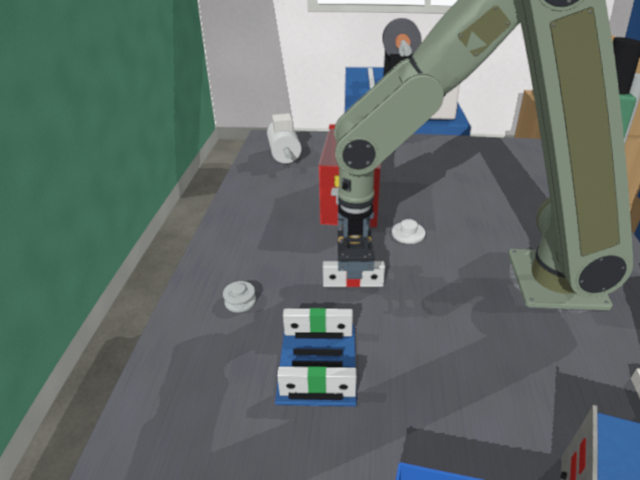

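>>> send_rows(targets=[[[0, 0, -0.05], 0, -1], [[0, 0, -0.03], 0, -1], [[0, 0, 0], 0, -1], [[0, 0, 0], 0, -1]])

```text
time: 6.63
eef_pos: [0.5015, 0.0602, 0.0539]
ee_rot: [-1.344, 1.57, 0.301]
wrist_force: [-0.2, 0.0, -4.3]
opening: 0.02
```

>>> send_rows(targets=[[[0, 0, -0.03], 0, -1], [[0, 0, 0], 0, -1], [[0, 0, 0], 0, -1]])

```text
time: 6.88
eef_pos: [0.5013, 0.0601, 0.0512]
ee_rot: [0.28, 1.571, 1.924]
wrist_force: [-0.0, 0.3, -4.4]
opening: 0.0199
```

>>> send_rows(targets=[[[0, 0, -0.015], 0, -1], [[0, 0, 0], 0, -1], [[0, 0, 0], 0, -1]])

```text
time: 7.13
eef_pos: [0.5015, 0.0602, 0.05]
ee_rot: [-1.221, 1.571, 0.423]
wrist_force: [0.2, 0.6, -3.7]
opening: 0.0199
```

>>> send_rows(targets=[[[0, 0, -0.01], 0, -1], [[0, 0, 0], 0, -1], [[0, 0, 0], 0, -0.25], [[0, 0, 0], 0, -0.25], [[0, 0, 0], 0, -0.25], [[0, 0, 0.05], 0, -0.25], [[0, 0, 0.1], 0, -0.25], [[0, 0, 0], 0, -0.25], [[0, 0, 0], 0, -0.25]])

```text
time: 7.88
eef_pos: [0.502, 0.0602, 0.0619]
ee_rot: [-1.503, 1.569, 0.141]
wrist_force: [-0.4, -0.3, 0.4]
opening: 0.034
```

```bash
python3 w.py 6 side wrist top
```

```text
7.8833 pos [0.502  0.0602 0.0619] jaw 94.21 down [ 1.8e-03  3.0e-04 -1.0e+00] F [-0.4 -0.3  0.4] M [0.07 0.01 0.02] op 0.034 q [ 0.1   0.39  1.96  0.    0.79 -1.55]
```

View pics/wrist6.png

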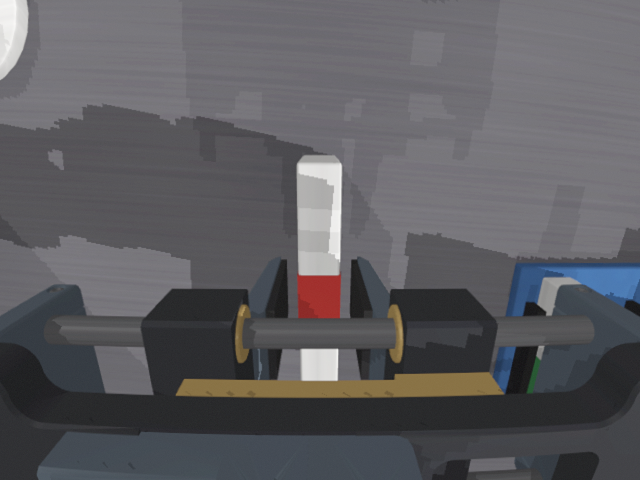

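View pics/side6.png

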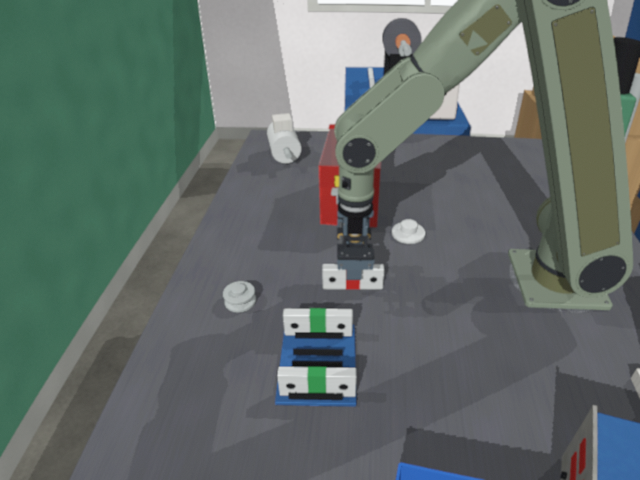

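>>> send_rows(targets=[[[0, -0.05, 0], 0, -0.25], [[0, -0.05, 0], 0, -0.25], [[0, -0.05, 0], 0, -0.25], [[0, -0.05, 0], 0, -0.25], [[0, -0.05, 0], 0, -0.25], [[0, 0, 0], 0, -0.25], [[0, 0, 0], 0, -0.25]])

```text
time: 8.62
eef_pos: [0.5013, 0.0396, 0.0611]
ee_rot: [2.08, 1.57, -2.56]
wrist_force: [-0.4, -0.7, 0.4]
opening: 0.034
```

```bash
python3 w.py 7 wrist
```

```text
8.6167 pos [0.5013 0.0396 0.0611] jaw 94.18 down [-3.e-04 -2.e-04 -1.e+00] F [-0.4 -0.7  0.4] M [-0.11  0.05 -0.01] op 0.034 q [ 0.06  0.39  1.96 -0.    0.79 -1.59]
```

View pics/wrist7.png

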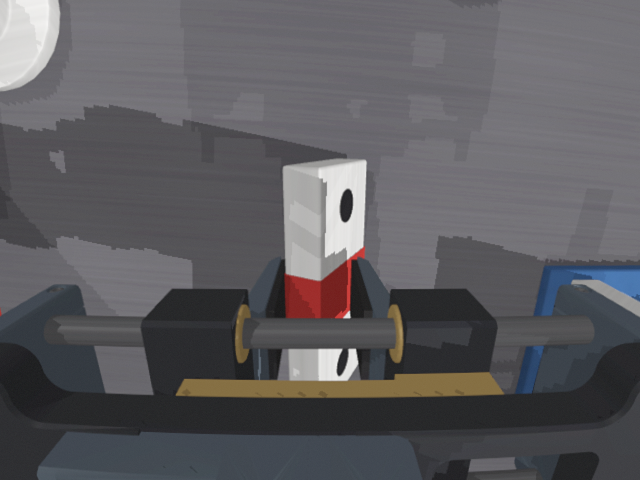

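>>> send_rows(targets=[[[0, -0.02, 0], 0, -0.17], [[0, -0.02, 0], 0, -0.1], [[0, -0.02, 0], 0, -0.02], [[0, -0.02, 0], 0, 0.05], [[0, -0.02, 0], 0, 0.12], [[0, -0.02, 0], 0, 0.2], [[0, 0, 0], 0, 0.2], [[0, 0, 0], 0, 0.2]])

```text
time: 9.33
eef_pos: [0.5014, 0.0301, 0.0612]
ee_rot: [3.074, 1.57, -1.565]
wrist_force: [0.3, -3.6, 0.7]
opening: 0.055
```

```bash
python3 w.py 8 wrist
```

```text
9.3333 pos [0.5014 0.0301 0.0612] jaw 94.21 down [ 0.e+00 -6.e-04 -1.e+00] F [ 0.3 -3.6  0.7] M [-0.54  0.09  0.  ] op 0.055 q [ 0.04  0.39  1.97 -0.    0.79 -1.61]
```

View pics/wrist8.png

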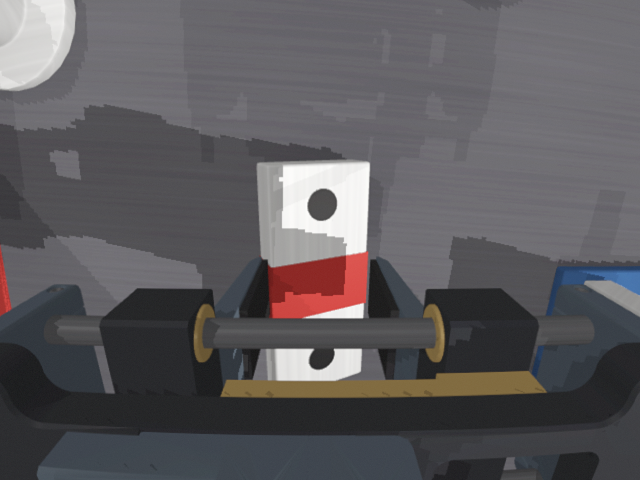

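>>> send_rows(targets=[[[0, 0, -0.05], 0, 0.2], [[0, 0, -0.05], 0, 0.2], [[0, 0, -0.04], 0, 0.24], [[0, -0.01, 0], 0, 0.3], [[0, -0.01, 0], 0, 0.36], [[0, -0.01, 0], 0, 0.42], [[0, -0.01, 0], 0, 0.5], [[0, -0.01, 0], 0, 0.6], [[0, 0, 0], 0, 0.7], [[0, 0, 0], 0, 0.7]])

```text
time: 10.22
eef_pos: [0.5015, 0.0265, 0.0501]
ee_rot: [-1.011, 1.57, 0.633]
wrist_force: [-0.4, 0.4, 0.4]
opening: 0.0773
```

```bash
python3 w.py 9 wrist
```

```text
10.2167 pos [0.5015 0.0265 0.0501] jaw 94.2 down [ 3.e-04  2.e-04 -1.e+00] F [-0.4  0.4  0.4] M [-0.   -0.02 -0.01] op 0.0773 q [ 0.03  0.41  1.98  0.    0.76 -1.61]
```

View pics/wrist9.png

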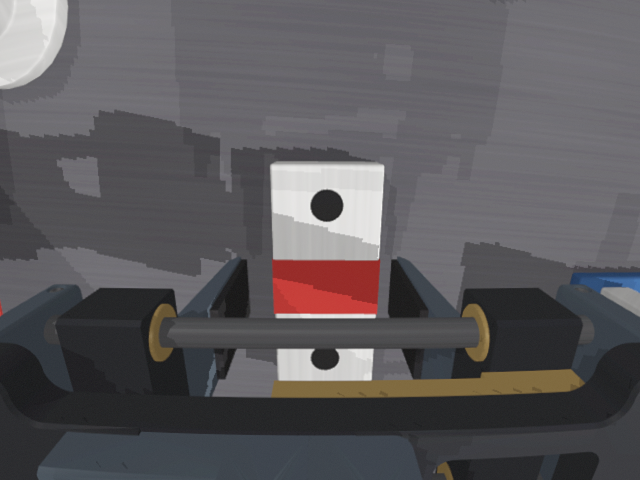

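>>> send_rows(targets=[[[0, 0, 0.1], 0, 0.95], [[0, 0, 0.3], 0, 0.95], [[-0.1, 0, 0.4], 0, 0.95], [[-0.3, 0, 0.4], 0, 0.95], [[-0.3, 0, 0.3], 0, 0.95], [[-0.2, 0, 0.1], 0, 0.95], [[0, 0, 0], 0, 0.95], [[0, 0, 0], 0, 0.95], [[0, 0, 0], 0, 0.95]])

```text
time: 11.02
eef_pos: [0.4299, 0.0266, 0.1779]
ee_rot: [-1.471, 1.57, 0.174]
wrist_force: [-0.3, -0.6, -0.3]
opening: 0.0888
```

```bash
python3 w.py 10 wrist top
```

```text
11.0167 pos [0.4299 0.0266 0.1779] jaw 94.21 down [ 6.e-04  1.e-04 -1.e+00] F [-0.3 -0.6 -0.3] M [ 0.01 -0.01 -0.01] op 0.0888 q [ 0.03  0.14  1.96  0.    1.03 -1.61]
```

View pics/wrist10.png

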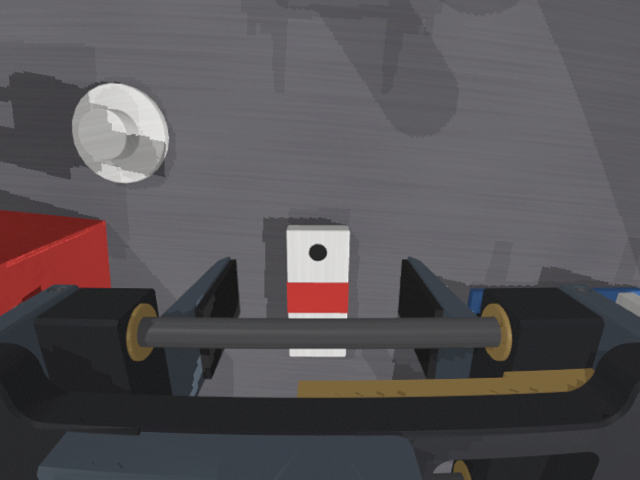

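View pics/top10.png

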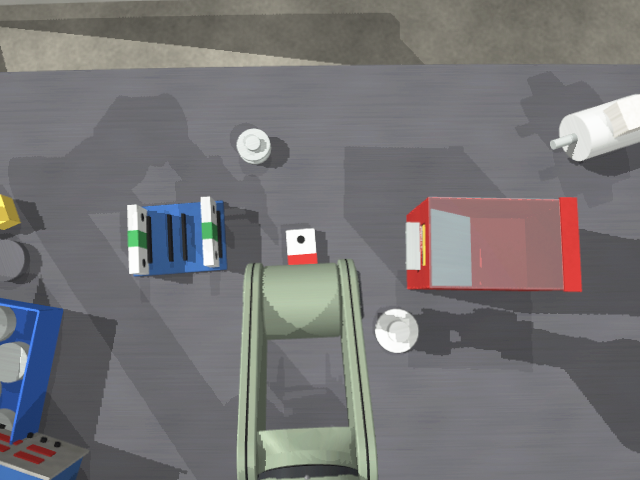

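```bash
python3 - <<'E'
from h import *
s=bot.get_state(); w=cam('wrist',s); t=cam('top')
crop(w,270,210,100,160,4,'pics/w10c.png')
crop(t,275,215,55,55,8,'pics/t10c.png')
a=onz([(287,230),(349,230),(346,357),(290,357)],.02,w);print((a*1000).round(1),a.mean(0))
E
```

```text
[[436.7  -4.3  20. ]
 [432.4  53.5  20. ]
 [571.2  64.3  20. ]
 [575.6   5.3  20. ]] [0.50398486 0.02971295 0.02      ]
```

View pics/w10c.png

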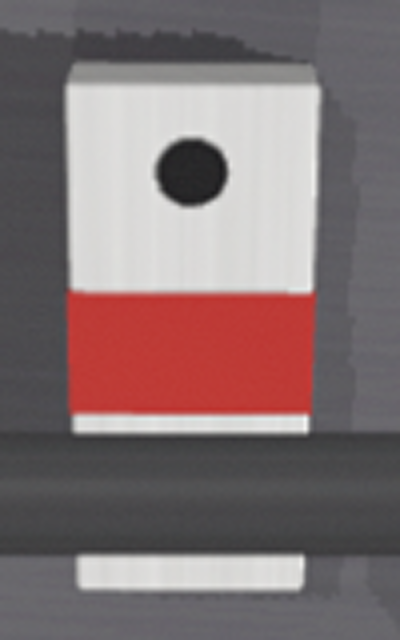

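View pics/t10c.png

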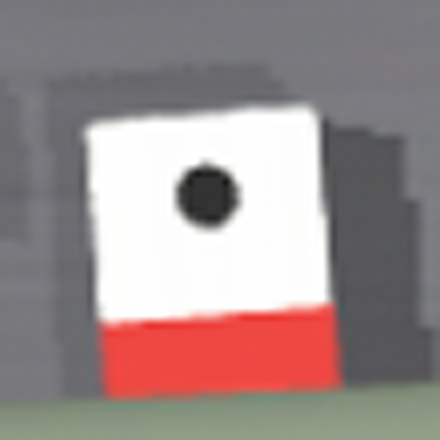

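>>> send_rows(targets=[[[0.15, 0, -0.1], 0, 0.95], [[0.175, 0, -0.3], 0, 0.95], [[0, 0, -0.35], 0, 0.95], [[0, 0, -0.35], 0, 0.95], [[0, 0, -0.3], 0, 0.95], [[0, 0, -0.2], 0, 0.95], [[0, 0, -0.1], 0, 0.95], [[0, 0, 0], 0, 0.95], [[0, 0, 0], 0, 0.95], [[0, 0, 0], 0, 0.95]])

```text
time: 12.05
eef_pos: [0.4564, 0.0266, 0.0427]
ee_rot: [-1.561, 1.569, 0.083]
wrist_force: [-0.1, -0.1, -0.4]
opening: 0.0888
```

```bash
python3 w.py 11 wrist
```

```text
12.05 pos [0.4564 0.0266 0.0427] jaw 94.21 down [ 1.8e-03  2.0e-04 -1.0e+00] F [-0.1 -0.1 -0.4] M [ 0.02 -0.    0.01] op 0.0888 q [ 0.03  0.36  2.09  0.    0.69 -1.61]
```

View pics/wrist11.png

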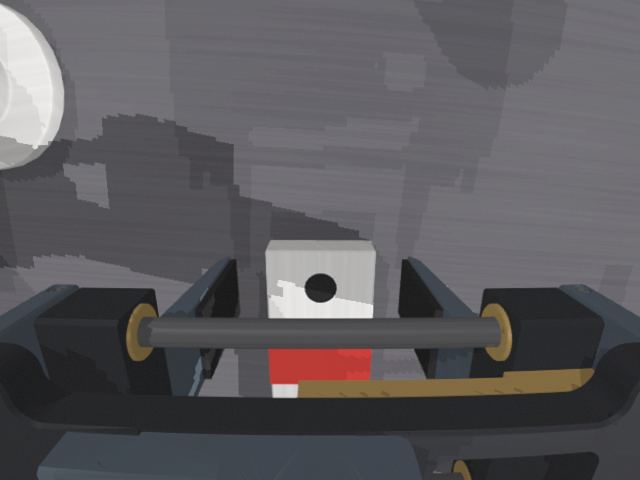

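>>> send_rows(targets=[[[0, 0, -0.08], 0, 0.95], [[0, 0, -0.08], 0, 0.95], [[0, 0, -0.05], 0, 0.95], [[0, 0, 0], 0, 0.95], [[0, 0, 0], 0, 0.95], [[0, 0, 0], 0, 0.95]])

```text
time: 12.6
eef_pos: [0.4554, 0.0266, 0.0252]
ee_rot: [-0.092, 1.571, 1.552]
wrist_force: [-0.8, 0.1, 0.3]
opening: 0.0893
```

>>> send_rows(targets=[[[0, 0, 0], 0, -1], [[0, 0, 0], 0, -1], [[0, 0, 0], 0, -1], [[0, 0, 0], 0, -1], [[0, 0, 0], 0, -1], [[0, 0, 0], 0, -1]])

```text
time: 13.1
eef_pos: [0.4553, 0.0267, 0.0252]
ee_rot: [0.215, 1.571, 1.859]
wrist_force: [-0.1, 0.5, 1.5]
opening: 0.0599
```

>>> send_rows(targets=[[[0, 0, 0.05], 0, -1], [[0, 0, 0.1], 0, -1], [[0, 0, 0.2], 0, -1], [[0, 0, 0.2], 0, -1], [[0, 0, 0.1], 0, -1], [[0, 0, 0], 0, -1], [[0, 0, 0], 0, -1]])

```text
time: 13.68
eef_pos: [0.4552, 0.0265, 0.0773]
ee_rot: [-1.378, 1.57, 0.266]
wrist_force: [0.2, -0.5, -4.1]
opening: 0.0593
```

```bash
python3 w.py 12 wrist side
```

```text
13.6833 pos [0.4552 0.0265 0.0773] jaw 94.21 down [ 3.e-04  1.e-04 -1.e+00] F [ 0.2 -0.5 -4.1] M [-0.    0.23 -0.01] op 0.0593 q [ 0.03  0.31  2.05  0.    0.78 -1.61]
```

View pics/wrist12.png

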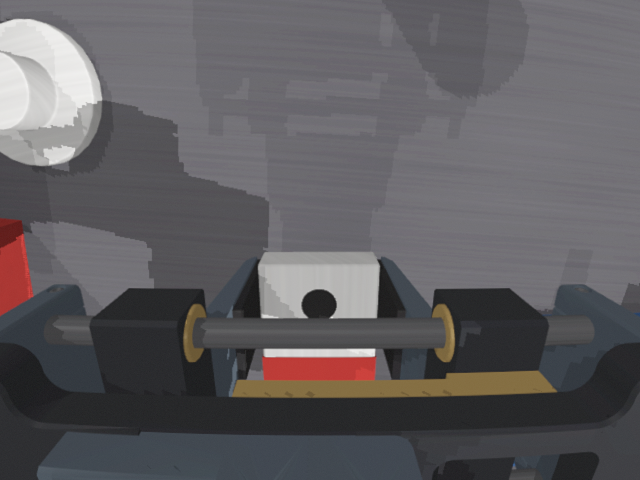

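View pics/side12.png

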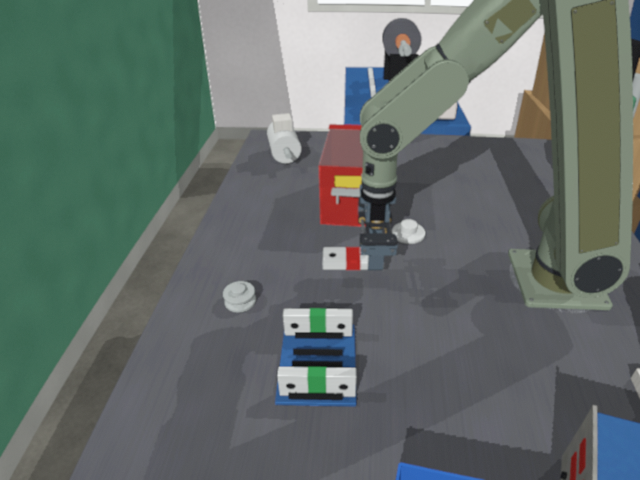

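>>> send_rows(targets=[[[0, 0, 0.15], 0, -1], [[0, 0, 0.3], 0, -1], [[0, 0, 0.3], -0.08, -1], [[0.07, -0.04, 0.22], -0.16, -1], [[0.07, -0.04, 0], -0.22, -1], [[0.07, -0.04, 0], -0.22, -1], [[0.07, -0.04, 0], -0.22, -1], [[0.07, -0.04, 0], -0.22, -1], [[0.07, -0.04, 0], -0.22, -1], [[0.07, -0.04, 0], -0.22, -1]])

```text
time: 14.62
eef_pos: [0.4941, 0.0041, 0.1535]
ee_rot: [2.196, 1.568, 3.017]
wrist_force: [0.0, -0.1, -3.7]
opening: 0.0598
```

>>> send_rows(targets=[[[0.07, -0.04, 0], -0.22, -1], [[0.07, -0.04, 0], -0.22, -1], [[0.07, -0.04, 0], -0.22, -1], [[0.07, -0.04, 0], -0.22, -1], [[0.07, -0.04, 0], -0.22, -1], [[0.07, -0.04, 0], -0.22, -1], [[0.085, -0.06, 0], -0.22, -1], [[0, 0, 0], -0.08, -1], [[0, 0, 0], 0, -1], [[0, 0, 0], 0, -1]])

```text
time: 15.45
eef_pos: [0.5344, -0.0197, 0.1536]
ee_rot: [2.978, 1.569, 2.958]
wrist_force: [-0.2, 0.5, -5.3]
opening: 0.0598
```

```bash
python3 w.py 13 wrist side top
```

```text
15.45 pos [ 0.5344 -0.0197  0.1536] jaw -1.13 down [-2.2e-03  4.0e-04 -1.0e+00] F [-0.2  0.5 -5.3] M [ 0.08  0.06 -0.02] op 0.0598 q [-0.06  0.33  1.78  0.    1.04 -0.04]
```

View pics/wrist13.png

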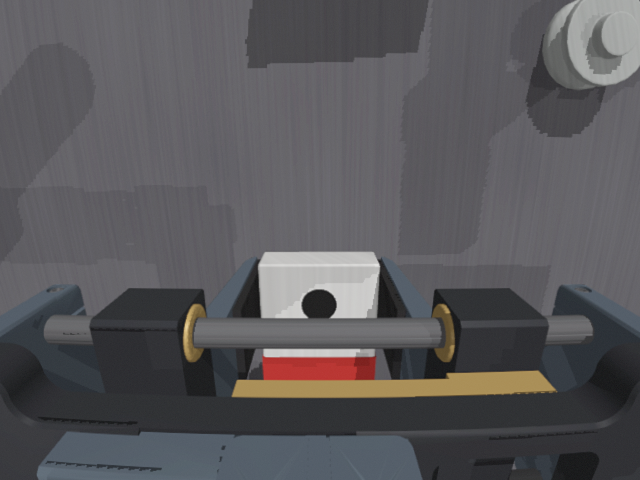

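View pics/side13.png

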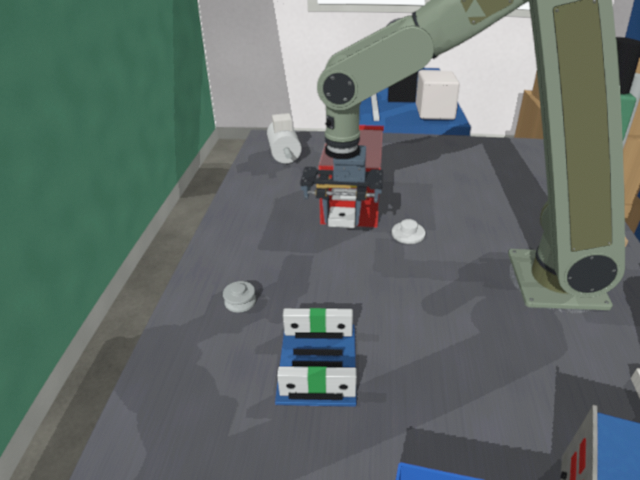

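View pics/top13.png

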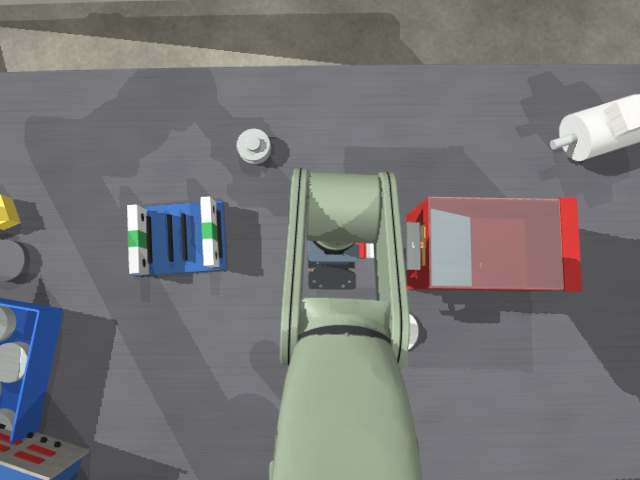

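```bash
python3 - <<'E'
from h import *
s=bot.get_state(); w=cam('wrist',s); t=cam('top')
crop(t,340,210,100,90,8,'pics/t13c.png')
crop(w,240,240,160,80,4,'pics/w13c.png')
R=Ro.from_euler('xyz',s['ee_rot']).as_matrix()
def P(a,l,h): # along fwd, lateral, height rel TCP in tool frame: x down
    return s['eef_pos']+R@np.array([h,-a,l])
for dx in (66,70,74):
  print(dx,proj([P(.048-.001*dx,l,.0052) for l in(-.03,.03)],w).round(1).tolist(),proj([P(.048-.001*dx,l,.0252) for l in(-.03,.03)],w).round(1).tolist())
print(proj([P(.118,-.03,.0052),P(.118,.03,.0052)],t).round(1))
E
```

```text
66 [[256.6, 264.8], [380.8, 264.9]] [[263.1, 251.3], [374.3, 251.3]]
70 [[256.2, 257.1], [381.2, 257.1]] [[262.8, 244.2], [374.6, 244.3]]
74 [[255.8, 249.2], [381.7, 249.2]] [[262.4, 237.1], [375.0, 237.1]]
[[393.2 256.5]
 [392.7 223.9]]
```

View pics/t13c.png

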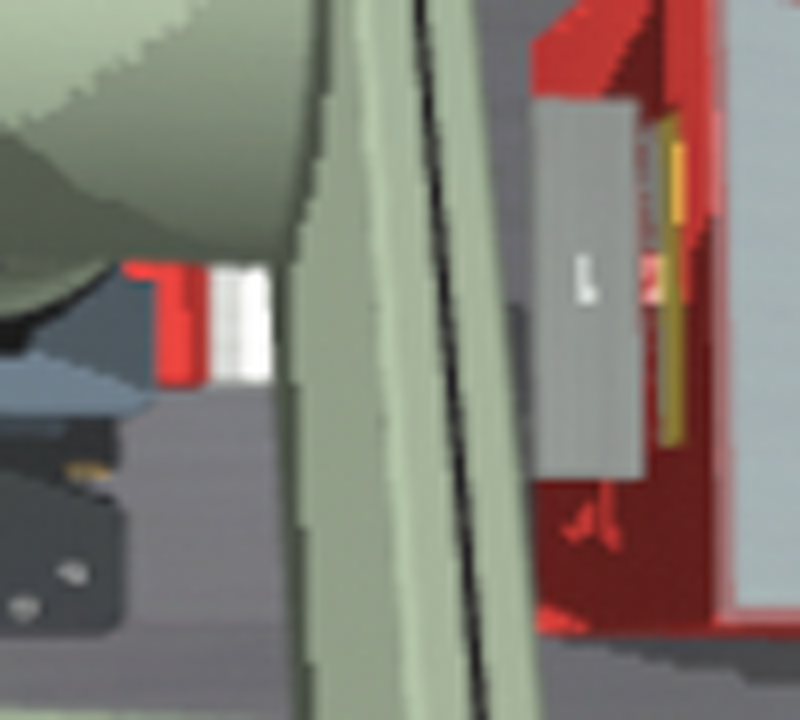

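View pics/w13c.png

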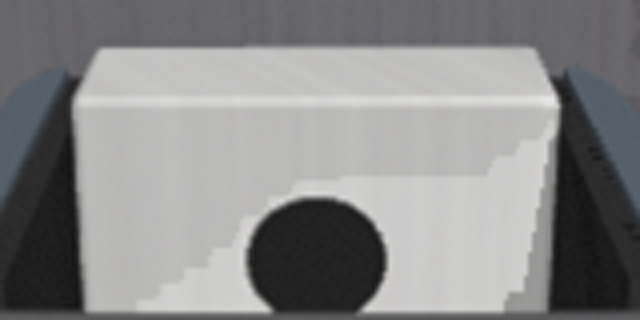

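```bash
python3 - <<'E'
from h import *
t=cam('top')
f=lambda L,u0,v0,k:[((u+.5)/k-.5+u0,(v+.5)/k-.5+v0) for u,v in L]
print(onz(f([(180,385),(250,382)],340,210,8),.148,t)*1000)
a=onz(f([(535,97),(637,97),(643,480),(536,478)],340,210,8),.12,t)*1000;print(a,a.mean(0))
E
```

```text
[[500.8113741  -80.48355118 148.        ]
 [501.30857317 -96.45471228 148.        ]]
[[ 570.58450856 -170.01922296  120.        ]
 [ 570.31297355 -194.33364663  120.        ]
 [ 479.32357351 -192.07848912  120.        ]
 [ 480.103306   -166.90455666  120.        ]] [ 525.08109041 -180.83397884  120.        ]
```

>>> send_rows(targets=[[[-0.06, -0.05, 0], 0, -1], [[0, -0.1, 0], -0.01, -1], [[-0.003, -0.15, 0], 0, -1], [[-0.003, -0.15, 0], 0, -1], [[-0.003, -0.1, 0], 0, -1], [[0, 0, 0], 0, -1], [[0, 0, 0], 0, -1]])

```text
time: 16.33
eef_pos: [0.5294, -0.0647, 0.1547]
ee_rot: [1.374, 1.57, 1.346]
wrist_force: [-0.5, -0.3, -4.5]
opening: 0.0598
```

```bash
python3 w.py 14 side top; python3 - <<'E'
from h import *
t=cam('top');sd=cam('side')
crop(t,340,200,100,90,7,'pics/t14c.png')
crop(sd,290,130,110,110,5,'pics/s14c.png')
E
```

```text
16.3333 pos [ 0.5294 -0.0647  0.1547] jaw -1.6 down [ 1.e-04  4.e-04 -1.e+00] F [-0.5 -0.3 -4.5] M [ 0.13  0.03 -0.01] op 0.0598 q [-0.14  0.32  1.78  0.    1.04 -0.12]
```

View pics/t14c.png

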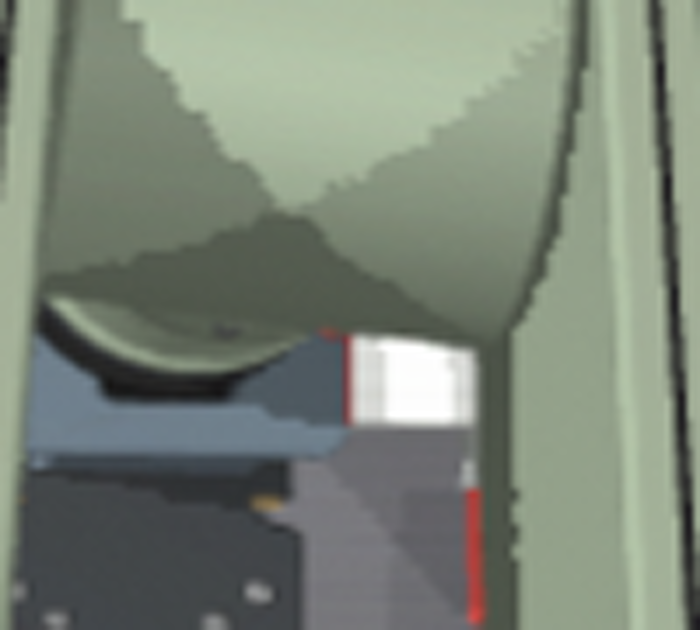

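View pics/s14c.png

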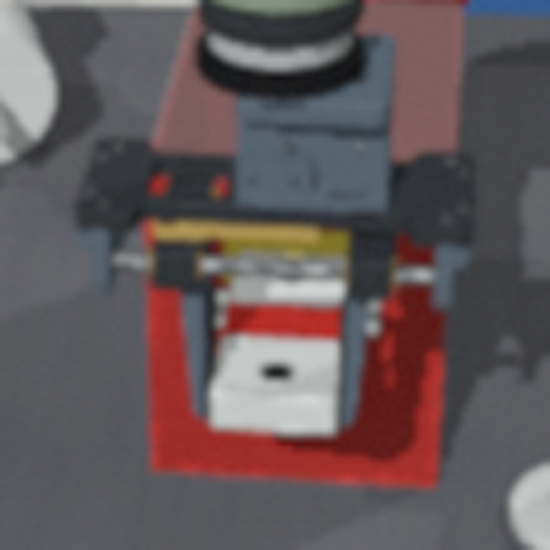

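```bash
python3 - <<'E'
from h import *
t=cam('top');sd=cam('side')
f=lambda L,u0,v0,k:[((u+.5)/k-.5+u0,(v+.5)/k-.5+v0) for u,v in L]
print(onz(f([(370,424),(460,425)],340,200,7),.1495,t)*1000)
crop(sd,320,165,60,60,10,'pics/s14d.png')
s=bot.get_state();R=Ro.from_euler('xyz',s['ee_rot']).as_matrix()
P=lambda a,l,h:s['eef_pos']+R@np.array([h,-a,l])
q=proj([P(.122,-.03,.0052),P(.122,.03,.0052),P(-.018,-.03,.0052),P(-.018,.03,.0052)],sd)
print(((q-[320,165]+.5)*10-.5).round(0).tolist())
d=np.array([-.022,-1,0]);e=np.array([1,-.022,0]);o=np.array([.525,-.193,0])
q=proj([o+e*.045-d*.025+[0,0,.12],o-e*.045-d*.025+[0,0,.12],o+e*.045+[0,0,.12],o-e*.045+[0,0,.12]],sd);print(((q-[320,165]+.5)*10-.5).round(0).tolist())
E
```

```text
[[ 495.5673706  -135.44770063  149.5       ]
 [ 495.02601957 -158.86193182  149.5       ]]
[[409.0, 159.0], [180.0, 149.0], [375.0, 448.0], [123.0, 435.0]]
[[121.0, 277.0], [464.0, 294.0], [131.0, 230.0], [468.0, 245.0]]
```

View pics/s14d.png

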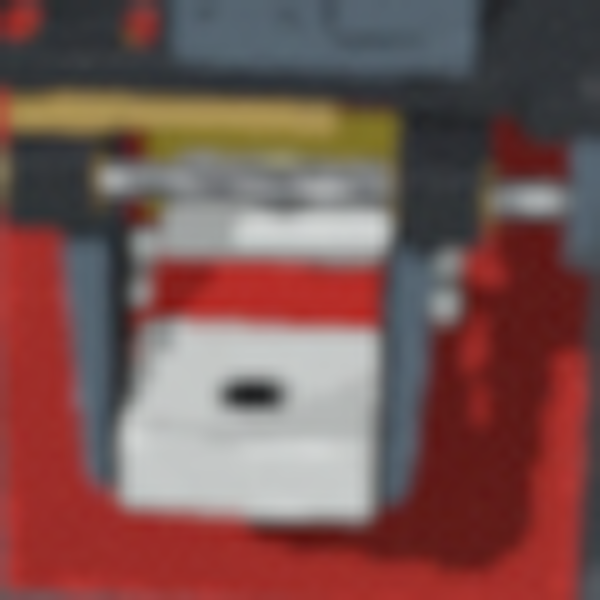

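>>> send_rows(targets=[[[-0.002, -0.1, 0], 0, -1], [[-0.003, -0.15, 0], 0, -1], [[-0.003, -0.15, 0], 0, -1], [[-0.003, -0.15, 0], 0, -1], [[0, 0, 0], 0, -1]])

```text
time: 17.05
eef_pos: [0.5283, -0.1103, 0.1544]
ee_rot: [-1.935, 1.569, -1.963]
wrist_force: [0.6, -0.4, -6.0]
opening: 0.06
```

>>> send_rows(targets=[[[-0.003, -0.15, 0], 0, -1], [[-0.003, -0.15, 0], 0, -1], [[-0.003, -0.15, 0], 0, -1], [[-0.003, -0.1, 0], 0, -1], [[0, 0, 0], 0, -1], [[0, 0, 0], 0, -1]])

```text
time: 17.55
eef_pos: [0.5274, -0.1526, 0.1546]
ee_rot: [-2.933, 1.571, -2.96]
wrist_force: [-1.0, -0.1, -7.4]
opening: 0.0597
```

```bash
python3 w.py 15 wrist; python3 - <<'E'
from h import *
t=cam('top');sd=cam('side')
crop(t,370,180,220,125,3.6,'pics/t15c.png')
crop(sd,310,130,90,100,6,'pics/s15c.png')
E
```

```text
17.55 pos [ 0.5274 -0.1526  0.1546] jaw -1.56 down [-3.e-04 -1.e-04 -1.e+00] F [-1.  -0.1 -7.4] M [0.29 0.02 0.01] op 0.0597 q [-0.3   0.34  1.75 -0.    1.05 -0.28]
```

View pics/s15c.png

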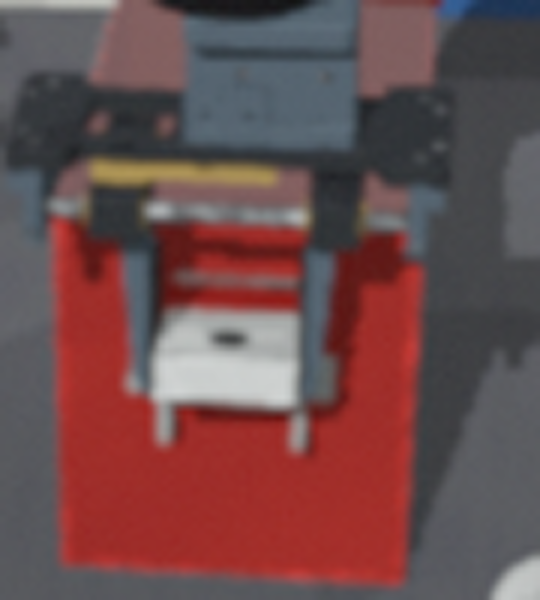

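View pics/t15c.png

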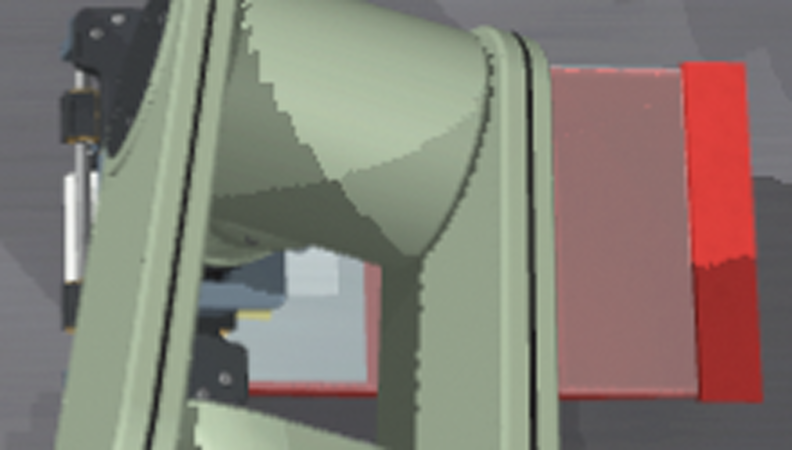

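View pics/wrist15.png

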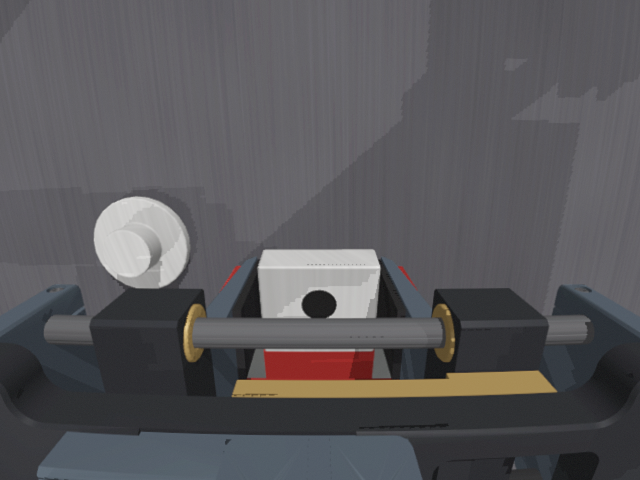

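>>> send_rows(targets=[[[-0.002, -0.1, 0], 0, -1], [[-0.002, -0.08, 0], 0, -1], [[0, -0.06, 0], 0, -1], [[0, 0, -0.05], 0, -1], [[0, 0, -0.03], 0, -1], [[0, 0, 0], 0, -1], [[0, 0, 0], 0, -1]])

```text
time: 18.28
eef_pos: [0.5276, -0.1716, 0.149]
ee_rot: [-0.853, 1.569, -0.879]
wrist_force: [-0.3, -1.5, -0.2]
opening: 0.0598
```

```bash
python3 w.py 16 wrist; python3 - <<'E'
from h import *
sd=cam('side')
crop(sd,310,130,90,100,6,'pics/s16c.png')
E
```

```text
18.2833 pos [ 0.5276 -0.1716  0.149 ] jaw -1.48 down [ 0.0012 -0.0014 -1.    ] F [-0.3 -1.5 -0.2] M [-0.09  0.21 -0.06] op 0.0598 q [-0.33  0.36  1.74 -0.    1.04 -0.31]
```

View pics/s16c.png

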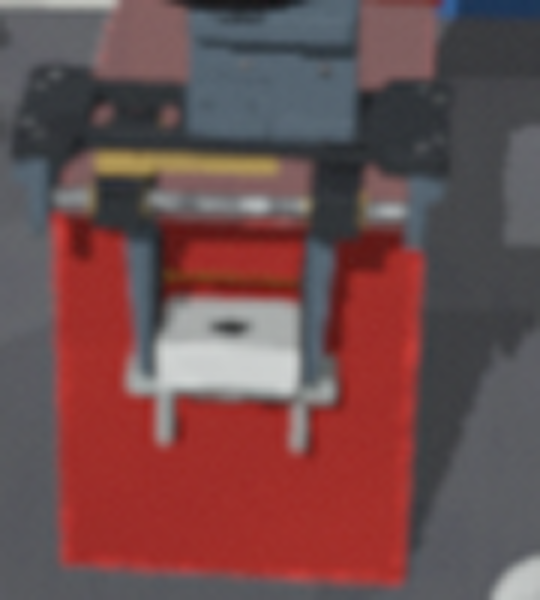

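>>> send_rows(targets=[[[0, 0, 0], 0, 0.8], [[0, 0, 0], 0, 0.8], [[0, 0, 0], 0, 0.8], [[0, 0, 0], 0, 0.8], [[0, 0, 0], 0, 0.8], [[0, 0, 0], 0, 0.8]])

```text
time: 18.88
eef_pos: [0.5274, -0.171, 0.1484]
ee_rot: [-0.019, 1.571, -0.045]
wrist_force: [0.2, -0.4, -0.7]
opening: 0.0821
```

```bash
python3 w.py 17 wrist; python3 - <<'E'
from h import *
sd=cam('side')
crop(sd,310,130,90,100,6,'pics/s17c.png')
E
```

```text
18.8833 pos [ 0.5274 -0.171   0.1484] jaw -1.48 down [ 3.e-04 -0.e+00 -1.e+00] F [ 0.2 -0.4 -0.7] M [-0.08  0.07  0.02] op 0.0821 q [-0.33  0.36  1.74  0.    1.04 -0.31]
```

View pics/s17c.png

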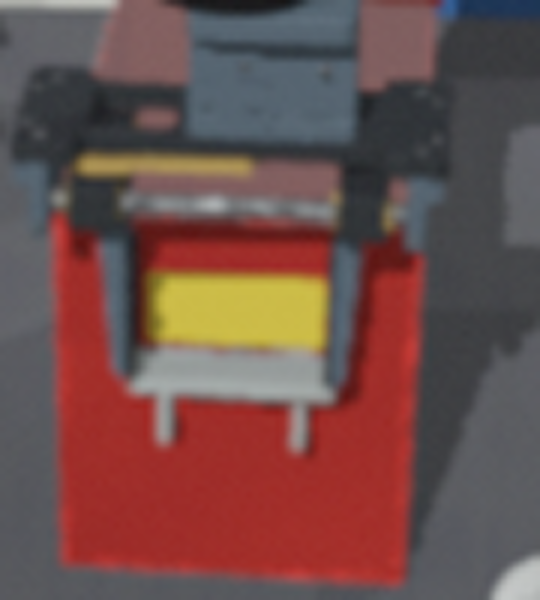

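View pics/wrist17.png

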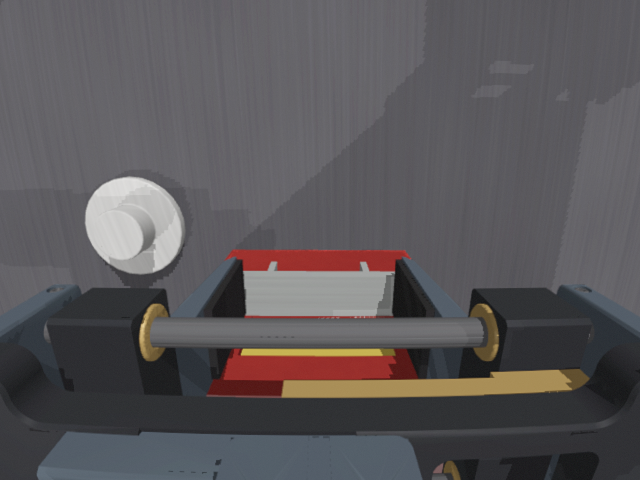

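Plate gone through, flap shut. Back off and up, then look.

>>> send_rows(targets=[[[0, 0.1, 0.05], 0, 0.8], [[0, 0.25, 0.1], 0, 0.8], [[0, 0.4, 0.2], 0, 0.8], [[-0.1, 0.4, 0.2], 0, 0.8], [[-0.2, 0.4, 0.1], 0, 0.8], [[-0.2, 0.4, 0], 0, 0.8], [[-0.1, 0.2, 0], 0, 0.8], [[0, 0, 0], 0, 0.8], [[0, 0, 0], 0, 0.8], [[0, 0, 0], 0, 0.8]])

```text
time: 19.82
eef_pos: [0.4798, 0.0007, 0.2007]
ee_rot: [-0.343, 1.57, -0.368]
wrist_force: [-0.1, -0.6, -0.3]
opening: 0.0818
```

```bash
python3 w.py 18 top side; python3 - <<'E'
from h import *
t=cam('top');sd=cam('side')
crop(t,395,185,200,120,4,'pics/t18c.png')
crop(sd,310,115,85,115,5,'pics/s18c.png')
E
```

```text
19.8167 pos [0.4798 0.0007 0.2007] jaw -1.48 down [ 1.1e-03 -4.0e-04 -1.0e+00] F [-0.1 -0.6 -0.3] M [-0.13  0.03 -0.04] op 0.0818 q [-0.02  0.2   1.83 -0.    1.11  0.  ]
```

View pics/top18.png

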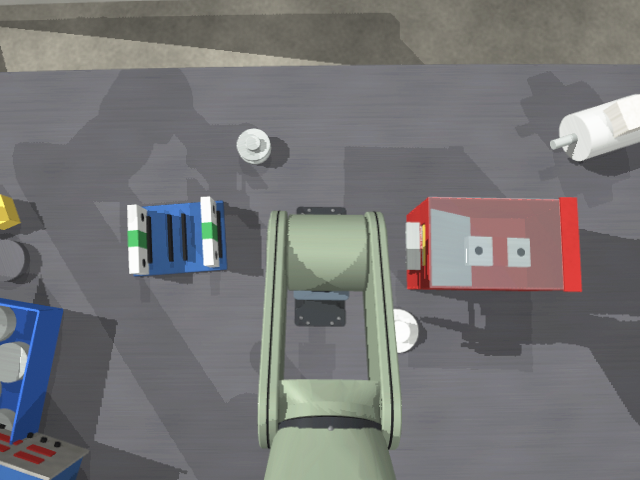

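View pics/t18c.png

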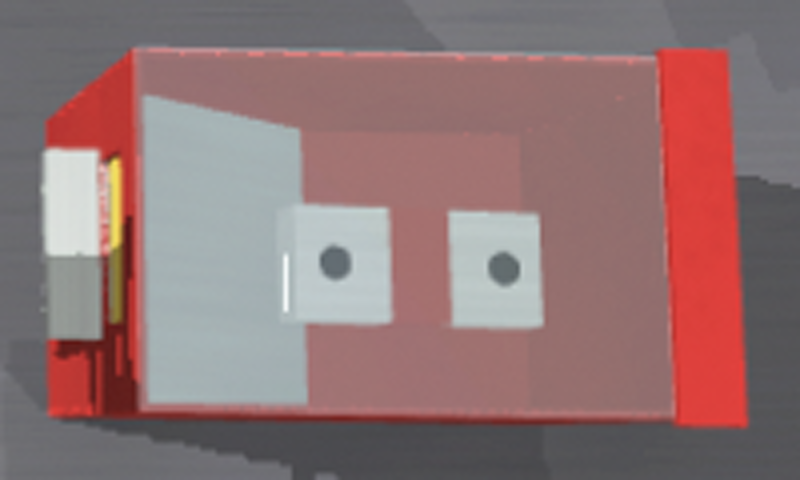

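View pics/side18.png

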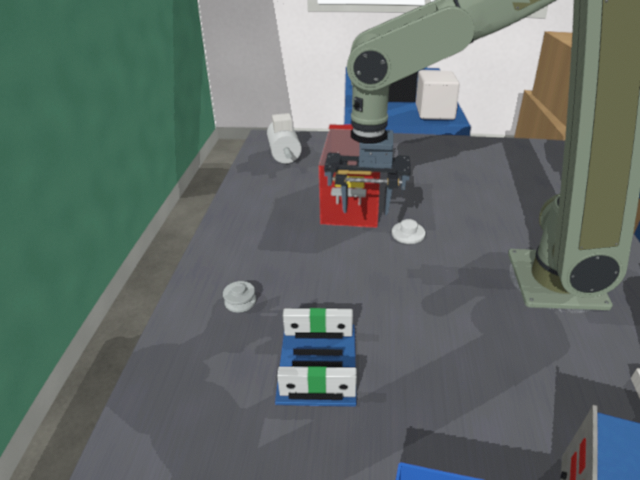

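View pics/s18c.png

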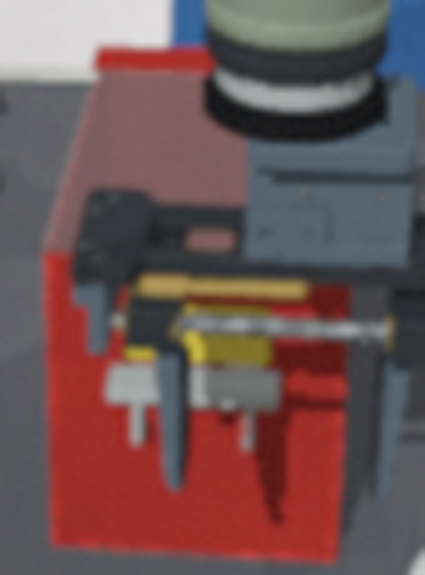

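The plate lies inside the box. Seen from above, it covers crop pixels 280–543 by 205–328, and its red band blends into the red floor. The flap is shut, and the greens, pulley and flange look unmoved, so I'm handing it in.

```bash
python3 -c "
from cell import bot
print(bot.close_job())"
```

```text
the job is handed in; nothing more can be done
None
```

The red-banded plate is in the reject box with the flap shut behind it, and I handed the job in at about 20 s of robot time.

- **Laying flat:** I lifted the plate out of the rack and stood it on the bench. I then tipped it over between the fingers so it came down guided, and let go. A wrist picture with the gripper clear showed it flat.
- **Posting:** I took it again across its 60 mm width, near its rear end, and turned it about 95°. I pushed it through the flap until its centre was about 30 mm past the front face, lowered it until it rested on the slot's lower edge, and let go.
- **Last checks:**
  - The top picture shows the plate lying wholly inside, past the chute.
  - The side picture taken just after release shows the flap shut. In the final side view the gripper partly hides the flap, but what is visible still looks shut.
  - The two green-banded plates, the pulley and the flange look unmoved. In the last top view the arm partly covers the flange, but the side view shows it in its place.
  - The gripper stood clear of everything, and no wrist force reading went above about 8 N.
- **Failed or disagreeing checks:** None failed. Where the pictures and the arm's own position readings disagreed, it was by about 2 mm, well within the slot's clearance.

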